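# Mix the settled stain remover: turn its bottle cap-down, then stand it on the cork mat

## Robot

A 6-joint arm with a two-finger parallel gripper is mounted at the origin on the work surface. World frame = base frame: x ahead of the robot, y to its left, z up, the work surface at z = 0. Lengths are in m, angles in rad, forces in N, time in s.
With the tool pointing down it reaches from about 0.325 to 0.9 m from the base axis. Payload 3.5 kg.
Tool frame: the origin (TCP) lies midway between the tips of the shut fingers; the grasp point (between the pads) lies 19 mm behind it (arm.hold_point_z is the distance from the TCP to the grasp point, in m); z points along the fingers, y is the line along which they close (so a half turn about z gives the same grasp; the last joint's range is limited). The gripper opens to 85 mm and grips with 20 to 120 N. Pads are 22 mm wide; open, the fingers measure 114 mm over their backs; the gripper's body (76 mm by 85 mm) begins 54 mm behind the grasp point. The pads swing forward as they close: fully open they stand 13 mm farther back than shut.
Start: joints at [-0.103, 0.276, -0.026, 1.268, 0, 1.467], TCP at [0.625, -0, 0.231] pointing down, gripper open.
Joint ranges: [-3.12, 3.12], [-0.85, 1.88], [-1.08, 1.24], [-1.95, 2.15], [-1.57, 1.53], [-3.14, 3.14]. Speed limits (rad/s): [2.57, 2.57, 3.14, 3.14, 3.14, 3.14].

## Interface

Orientations are given as a 3x3 rotation matrix whose columns are the frame's x, y, z axes.
In Python, from bench import arm, imaging gives the robot as it stands. The module is installed in compiled form; this text tells all that it offers.
- The arm moves only by the shell command python3 -m pendant 'ROWS' [FORCE]. ROWS is text: rows parted by semicolons, each of 7 numbers parted by spaces: the shift along the tool's x, y, z in cm, then the turn, a rotation vector about the tool's x, y, z in rad, then the closure, from 0 (fully open) to 1 (shut). In form: dx dy dz rx ry rz grip; .... A call has 1 to 12 rows; each row shifts and turns the commanded pose from where the row before left it, along the tool's axes as they then stand; what a row does not reach is not made up. A row lasts 1/8 s, in which the tool goes at most 62.5 mm and 10.7 degrees, less where a joint would pass 70% of its speed; a pose out of reach is approached as far as the arm can. A call with a gripper value outside its range is refused whole. The fingers move at their own pace and stop on an object; FORCE is the grip in N (left out, the last holds). Time passes only in rows, so rows that do not move let the fingers close. It gives the time, the measured TCP pose, the force, the opening and the grip force at its end, in the units of the state.
- arm.get_obs(): the state, without advancing time (a new reading comes with each control period).
- imaging.camera(name): name is "scene" or "side" or "wrist"; returns (picture, depth): 384x512x3 uint8, blue, green, red; 384x512 float32, m along the optical axis (not along the pixel's ray), 0 where there is no reading.
- imaging.get_calibration(name): a dict with "K" (3x3 intrinsics, pixels), "D" ([k1, k2, p1, p2, k3] as OpenCV has them; the pictures are not rectified), "camera_from_world" (4x4, takes a point from world to camera coordinates); the wrist camera has in their place "T_tool_cam" (4x4, takes a point from camera to tool coordinates, whose origin is the TCP and whose axes are the flange's). Camera axes: x right, y up, looking along -z (the intrinsics and any distortion apply to the point x, -y, -z); pixel columns grow to the right and rows downward; lengths in m; the calibration is good to about 2 mm. A picture is of the moment at which its call begins: read the wrist's pose just before it. get_calibration takes no time and is no camera call.
- arm.job_done(): hands the job in; it is judged then, once.
The state is a dict: "time_s": time; "q": joint angles; "qvel": joint speeds; "tau": joint torques, N m; "position": TCP position; "tool_rot": TCP orientation; "ft_force": force on the tool from outside, world axes, zero at the start; "ft_torque": the same for the moment, N m; "grip_width": opening from 0.0 (shut) to 1.0 (fully open); "gripper_force": force on a finger pad.
Only numpy, scipy, OpenCV 4.12 (cv2) and the standard library are available. Lean on these libraries where they do the work, as an engineer would, in place of code of your own. Each camera call takes 0.05 s, during which the arm holds its last target. There are 200 camera calls.

## Task

The blue stain remover has settled: take its bottle out of the reclined wire rest, turn it upside down in the air, cap within about 35 degrees of straight down, and hold it so for two seconds to mix it. Then stand it upright, cap up, with its whole base on the round cork mat, setting it down gently and letting go; leave the other laundry things where they are and do not drop or knock the bottle or lay it on the bench.

Things in the scene. Friction and masses are not known exactly. Their poses are not given: they have to be found in the camera images.
- bottle: Blue closed plastic bottle, paper band, white cap; 0.25 to 0.5 kg. Round body 56 mm in diameter and 125 mm long from the base, 15 mm shoulder, cap 32 mm in diameter, 160 mm in all. Origin: centre of its underside; z along its axis, base to cap. Starts in the rest, cap up, axis 45 degrees from vertical; its yaw about its own axis does not matter. It can slip a few mm in the fingers.
- rest: Fixed reclined wire bottle rest on a black foot 165 x 90 mm, 115 mm high. Origin: centre of the foot's underside, on the bench; z up; level x points to where the bottle leans (roughly the robot's left, +y): the axis of a bottle in the rest runs along (0.707, 0, 0.707) of this frame.
- rest_seat (a point): Where the bottle's underside centre lies in the rest: (-45, 0, 45) mm in the rest's frame, on a steel ledge 66 mm wide, square to the bottle, reaching 22 mm above its axis. From it two steel rods (12 mm thick, 120 mm long, at y = +-16 mm, 30 mm below the bottle's axis) run parallel to the bottle and centre it. Sides and upper face of the bottle are free.
- mat: Fixed dark square metal plate 140 x 140 x 8 mm with a round cork mat 104 mm in diameter and 6 mm thick in its middle. Origin: centre of the underside, on the bench.
- mat_top (a point): Centre of the upper face of the cork mat, 14 mm above the bench.
- brush: Bystander: wooden scrubbing brush 170 x 45 x 40 mm lying bristles down between rest and mat. Origin: centre of its underside; x along its length.
- cup: Bystander: orange dosing cup, 68 mm across, 70 mm high. Origin: centre of its underside.
- green: Bystander: green bottle, 76 mm in diameter, 210 mm high. Origin: centre of its underside.
- amber: Bystander: amber jar, 80 mm in diameter, 120 mm high. Origin: centre of its underside.
- carton: Bystander: white and orange detergent carton, 80 x 170 x 200 mm high. Origin: centre of its underside.
- pegs: Bystander: grey open tub of clothes pegs, 150 x 120 x 75 mm high. Origin: centre of its underside.
- tin: Bystander: yellow tin, 72 mm in diameter, 110 mm high. Origin: centre of its underside.

How it is judged:
By the outcome, as a careful person would: the job done as asked, in the order asked, and still so for the second after the job is handed in, with the robot touching nothing.
It also fails if it takes over 72 s, if anything falls off the work surface, if the arm or the gripper's body presses on something with over 40 N, if the wrist force passes 120 N, or if a joint passes its speed limit or range.

## Working session

There is one attempt and no reset: what is moved stays moved. The work goes in short steps, Python scripts to look and compute and a shell command to move; the robot and the scene stay as the last step left them, time stands still between calls to the robot, and variables do not carry over. Pictures are saved under pics/ and viewed, at most 10 in all, crops included, and the job is handed in when it is done.

```bash
mkdir -p pics; cat > h.py <<'E'
import numpy as np, cv2
from bench import arm, imaging
def cal(n):
    c=imaging.get_calibration(n); K=np.array(c["K"]);D=np.array(c["D"],float)
    if n=="wrist":
        o=arm.get_obs(); T=np.eye(4);T[:3,:3]=o["tool_rot"];T[:3,3]=o["position"]
        W=T@np.array(c["T_tool_cam"])
    else: W=np.linalg.inv(np.array(c["camera_from_world"]))
    return K,D,W
def rays(px,c):
    K,D,W=c
    p=cv2.undistortPoints(np.array(px,float).reshape(-1,1,2),K,D)[:,0]
    d=np.c_[p[:,0],-p[:,1],-np.ones(len(p))]
    return W[:3,3],d@W[:3,:3].T
def plane(px,c,z):
    o,d=rays(px,c); return o+d*((z-o[2])/d[:,2])[:,None]
def cloud(dep,c):  # world point per pixel
    v,u=np.mgrid[:384,:512]; o,d=rays(np.c_[u.ravel(),v.ravel()],c)
    return (o+d*dep.reshape(-1,1)).reshape(384,512,3)
E
python3 - <<'E'
from h import *
for n in("scene","side"):
    c=cal(n);p,d=imaging.camera(n);cv2.imwrite(f"pics/{n}0.png",p);np.savez(f"{n}0.npz",p=p,d=d,K=c[0],D=c[1],W=c[2]);print(n,c[2].round(3).tolist())
print(arm.get_obs()["tool_rot"],arm.hold_point_z,arm.get_obs()['time_s'])
E
```

```text
scene [[0.647, -0.431, 0.629, 1.383], [0.763, 0.379, -0.524, -0.62], [-0.012, 0.819, 0.574, 0.772], [0.0, 0.0, 0.0, 1.0]]
side [[0.996, 0.038, -0.082, 0.54], [-0.09, 0.507, -0.857, -1.063], [0.009, 0.861, 0.508, 0.692], [0.0, 0.0, 0.0, 1.0]]
[[ 1.43126799e-05  9.99997916e-01 -2.04155653e-03]
 [ 9.99999977e-01 -1.38781535e-05  2.12854712e-04]
 [ 2.12825935e-04 -2.04155953e-03 -9.99997893e-01]] 0.0187 0.1
```

View pics/scene0.png

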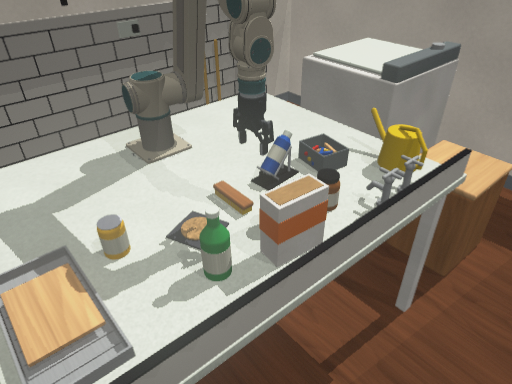

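View pics/side0.png

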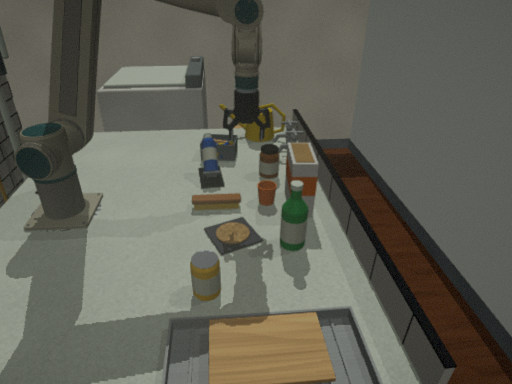

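The scene view shows the bottle at about (277,152), the rest's foot at (275,178), the mat at (197,229) and the brush at (233,197). In the side view the bottle is at (209,153) and the mat at (233,235). Next I measure them.

```bash
cat > m.py <<'E'
from h import *
pl=[];
for n in("scene","side"):
    f=np.load(f"{n}0.npz");p,d=f["p"],f["d"];c=(f["K"],f["D"],f["W"]);h=cv2.cvtColor(p,cv2.COLOR_BGR2HSV);P=cloud(d,c)
    inb=(P[...,0]>.3)&(P[...,0]<1)&(P[...,1]>-.6)&(P[...,1]<.6)&(P[...,2]>-.02)&(d>0)
    m=cv2.inRange(h,(105,110,40),(128,255,255))*inb.astype(np.uint8)
    k,l,s,ce=cv2.connectedComponentsWithStats(m)
    big=[i for i in range(1,k) if s[i,4]>15];print(n,"blue",[(s[i].tolist()) for i in big])
    for i in big: print("  ",np.median(P[l==i],0).round(3))
    # cork
    mk=cv2.inRange(h,(8,60,90),(25,200,255))*(inb&(P[...,2]<.03)).astype(np.uint8)
    cs=[q for q in cv2.findContours(mk,cv2.RETR_EXTERNAL,cv2.CHAIN_APPROX_NONE)[0] if cv2.contourArea(q)>60]
    for q in cs:
        w=plane(q[:,0],c,.014)
        (x,y),r=cv2.minEnclosingCircle(w[:,:2].astype(np.float32));e=cv2.fitEllipse(w[:,:2].astype(np.float32)*1000)
        mq=np.zeros_like(mk);cv2.drawContours(mq,[q],-1,1,-1)
        print("  cork",len(q),round(x,3),round(y,3),round(r,3),e,"depth z",np.median(P[mq>0],0).round(3))
    g=(inb&(P[...,2]>.004)).astype(np.uint8)
    k,l,s,ce=cv2.connectedComponentsWithStats(g)
    for i in range(1,k):
        if s[i,4]>60:
            Q=P[l==i]; print("  obj",ce[i].round(),"x",np.percentile(Q[:,0],[2,98]).round(3),"y",np.percentile(Q[:,1],[2,98]).round(3),"z",np.percentile(Q[:,2],98).round(3))
E
python3 m.py
```

```text
scene blue [[275, 135, 15, 14, 139], [319, 147, 13, 8, 42], [262, 158, 15, 15, 141]]
   [0.509 0.23  0.141]
   [0.558 0.407 0.056]
   [0.515 0.164 0.076]
  cork 60 0.503 -0.403 0.036 ((504.53839111328125, -403.10028076171875), (62.59648513793945, 63.911312103271484), 156.93392944335938) depth z [ 0.521 -0.409  0.012]
  cork 71 0.568 -0.177 0.054 ((559.5918579101562, -185.2104949951172), (71.62116241455078, 109.10681915283203), 41.44154357910156) depth z [ 0.56  -0.189  0.015]
  cork 84 0.522 -0.014 0.088 ((531.50927734375, -10.62740707397461), (53.762516021728516, 167.55984497070312), 90.5040512084961) depth z [ 0.548 -0.023  0.013]
  cork 65 0.734 0.586 0.064 ((733.9094848632812, 574.702392578125), (70.6074447631836, 108.20289611816406), 79.68670654296875) depth z [0.74  0.553 0.022]
  obj [290. 205.] x [0.488 0.946] y [-0.519  0.574] z 0.61
  obj [233. 196.] x [0.44  0.603] y [-0.028  0.014] z 0.043
  obj [207. 240.] x [0.502 0.782] y [-0.266 -0.127] z 0.21
  obj [113. 236.] x [0.466 0.528] y [-0.434 -0.368] z 0.112
  obj [ 83. 312.] x [0.414 0.83 ] y [-0.598 -0.511] z 0.049
side blue [[202, 138, 14, 9, 88], [205, 160, 12, 11, 98]]
   [0.495 0.224 0.143]
   [0.504 0.159 0.077]
  cork 78 0.568 -0.177 0.053 ((568.3009643554688, -176.44967651367188), (100.60226440429688, 103.01107025146484), 87.90790557861328) depth z [ 0.568 -0.177  0.013]
  cork 97 0.52 -0.026 0.076 ((521.7716064453125, -31.429649353027344), (28.019309997558594, 195.15264892578125), 89.31517028808594) depth z [ 0.519 -0.026  0.01 ]
  obj [292. 160.] x [0.474 0.941] y [-0.575  0.567] z 0.642
  obj [267. 192.] x [0.667 0.727] y [-0.026  0.039] z 0.07
  obj [216. 201.] x [0.442 0.6  ] y [-0.032  0.008] z 0.041
  obj [233. 235.] x [0.496 0.644] y [-0.257 -0.107] z 0.015
  obj [205. 275.] x [0.46  0.527] y [-0.438 -0.377] z 0.112
  obj [261. 330.] x [0.417 0.825] y [-0.598 -0.513] z 0.05
```

```bash
python3 - <<'E'
import cv2,numpy as np
a=cv2.imread("pics/scene0.png")[120:200,240:320];b=cv2.imread("pics/side0.png")[125:195,180:250]
cv2.imwrite("pics/crop0.png",np.hstack([cv2.resize(a,(400,400),interpolation=2),cv2.resize(b,(400,400),interpolation=2)]))
E
```

```text
(no output)
```

View pics/crop0.png

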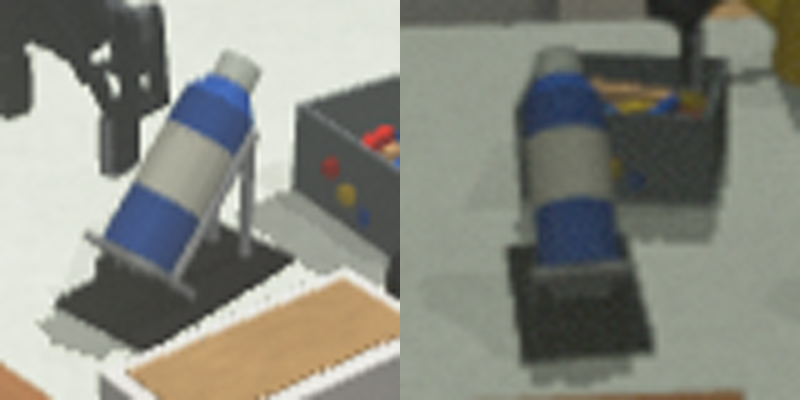

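The crop shows the bottle leaning cap-up in the rest, with its white band in the middle, the ledge at its lower end and free sides. My plan is to pinch it across x with the tool about 70° below horizontal, then roll it over with joint 6. I start with the half turn, which also lifts the tool, then take wrist views.

```bash
python3 -m pendant '0 0 -1 0 0 -0.18 0; 0 0 -1 0 0 -0.18 0; 0 0 -1 0 0 -0.18 0; 0 0 -1 0 0 -0.18 0; 0 0 -1 0 0 -0.18 0; 0 0 -1 0 0 -0.18 0; 0 0 -1 0 0 -0.18 0; 0 0 -1 0 0 -0.18 0; 0 0 -1 0 0 -0.18 0; 0 0 -1 0 0 -0.18 0; 0 0 -1 0 0 -0.18 0; 0 0 -1 0 0 -0.18 0'
cat > fit.py <<'E'
from h import *
from scipy.optimize import least_squares
def fit(Q,c0,a0,R=.028):
    # points Q on cylinder radius R, axis point c0 (y free at fixed), dir a0
    def ax(p):
        a=np.array([p[2],1,p[3]]);return np.array([p[0],.19,p[1]]),a/np.linalg.norm(a)
    def res(p):
        c,a=ax(p);return np.linalg.norm(np.cross(Q-c,a),axis=1)-R
    s=least_squares(res,[c0[0],c0[2],a0[0],a0[2]],loss="soft_l1",f_scale=.002)
    c,a=ax(s.x);return c,a,np.sqrt(np.median(res(s.x)**2)),
def bottle(P,d,c0,a0,lim=.036):
    a0=a0/np.linalg.norm(a0);v=P-c0;t=v@a0;r=np.linalg.norm(v-t[...,None]*a0,axis=-1)
    return (d>0)&(r<lim)&(t>-.06)&(t<.05)&(((v[...,2]>-.0+t*a0[2]*0+0) )|(r<lim))
E
python3 - <<'E'
from fit import *
c0=np.array([.502,.19,.098]);a0=np.array([-.1,.7,.7])
A=[]
for n in("scene","side"):
    f=np.load(f"{n}0.npz");c=(f["K"],f["D"],f["W"]);P=cloud(f["d"],c)
    h=cv2.cvtColor(f["p"],cv2.COLOR_BGR2HSV);m=cv2.inRange(h,(105,110,40),(128,255,255))>0
    b=bottle(P,f["d"],c0,a0,.045)&m;Q=P[b];A.append(Q);print(n,len(Q),fit(Q,c0,a0))
print(fit(np.vstack(A),c0,a0))
E
```

```text
time_s: 1.6
position: [0.6247, 0.0, 0.3509]
tool_rot: [[-0.828, -0.561, -0.001], [-0.561, 0.828, 0.0], [0.001, 0.001, -1.0]]
ft_force: [-0.3, 0.1, -0.1]
grip_width: 1.004
gripper_force: 0.0
scene 176 (array([0.49817203, 0.19      , 0.07332329]), array([-0.05651048,  0.69725673,  0.71459053]), np.float64(0.0016837705271257899))
side 123 (array([0.5008069 , 0.19      , 0.07322187]), array([-0.05964099,  0.70149641,  0.71017304]), np.float64(0.0014219494071271849))
(array([0.49904642, 0.19      , 0.07306097]), array([-0.05712981,  0.70000068,  0.71185338]), np.float64(0.0017398184708330537))
```

```bash
cat >> h.py <<'E'
from scipy.spatial.transform import Rotation as Ro
def frame(h,el,s=-1):  # tool z: el below horizontal along heading h; tool x = s*up-ish
    h=np.array([h[0],h[1],0.]);h/=np.linalg.norm(h);Z=np.array([0,0,1.])
    z=np.cos(el)*h-np.sin(el)*Z;x=s*(np.sin(el)*h+np.cos(el)*Z);return np.c_[x,np.cross(z,x),z]
def go(Rt,grasp,back=0,fwd=.0187):
    o=arm.get_obs();R=np.array(o["tool_rot"]);p=np.array(o["position"])
    t=np.array(grasp)+Rt[:,2]*(fwd-back)
    print("target TCP",t.round(4),"| shift tool cm",(R.T@(t-p)*100).round(2),"| rotvec tool",Ro.from_matrix(R.T@Rt).as_rotvec().round(3),"| shift in target axes cm",(Rt.T@(t-p)*100).round(2),"q",np.round(o["q"],2),"t",o["time_s"])
E
python3 - <<'E'
from h import *
go(frame((-.08,.997),np.deg2rad(70)),[.497,.212,.096],back=.15)
print(np.array(imaging.get_calibration("wrist")["T_tool_cam"]).round(3))
E
```

```text
target TCP [0.5006 0.1672 0.2194] | shift tool cm [ 0.89 20.79 13.17] | rotvec tool [-0.183 -0.316 -1.045] | shift in target axes cm [-12.1   11.03  18.4 ] q [-0.1   0.24  0.18  1.51  0.   -0.7 ] t 1.6
[[-0.001  0.961  0.276  0.07 ]
 [ 1.     0.001 -0.     0.   ]
 [-0.     0.276 -0.961 -0.144]
 [ 0.     0.     0.     1.   ]]
```

```bash
python3 -m pendant '0 0 0 -0.03 -0.053 -0.174 0; 0 0 0 -0.03 -0.053 -0.174 0; 0 0 0 -0.03 -0.053 -0.174 0; 0 0 0 -0.03 -0.053 -0.174 0; 0 0 0 -0.03 -0.053 -0.174 0; 0 0 0 -0.03 -0.053 -0.174 0; -2 1.8 1.7 0 0 0 0; -2 1.8 1.7 0 0 0 0; -2 1.8 1.7 0 0 0 0; -2 1.8 1.7 0 0 0 0; -2 1.8 1.7 0 0 0 0; -2 2 1.7 0 0 0 0'
python3 -m pendant '0 0 0 0 0 0 0; 0 0 0 0 0 0 0'
cat > w.py <<'E'
from fit import *
import sys
k=sys.argv[1]
c=cal("wrist");p,d=imaging.camera("wrist");cv2.imwrite(f"pics/w{k}.png",p);np.savez(f"w{k}.npz",p=p,d=d,K=c[0],D=c[1],W=c[2])
P=cloud(d,c);h=cv2.cvtColor(p,cv2.COLOR_BGR2HSV);m=cv2.inRange(h,(105,110,40),(128,255,255))>0
Q=P[m&(d>0)&(P[...,1]>.1)&(P[...,1]<.3)&(abs(P[...,0]-.5)<.05)&(P[...,2]<.2)&(P[...,2]>.03)]
print(len(Q),d[d>0].min())
if len(Q)>50:
    C,a,r=fit(Q,np.array([.499,.19,.073]),np.array([-.08,1,1.]));t=(Q-C)@a
    print("axis",C.round(4),a.round(4),r,"t range blue",np.percentile(t,[.5,99.5]),"base est",(C+a*np.percentile(t,.5)).round(4))
E
python3 w.py 0; python3 -c "
from h import *
go(frame((-.08,.997),np.deg2rad(70)),[.497,.212,.096],back=.15)"
```

```text
time_s: 3.1
position: [0.5038, 0.1399, 0.2951]
tool_rot: [[0.069, -0.997, -0.022], [-0.937, -0.073, 0.341], [-0.342, -0.003, -0.94]]
ft_force: [-0.5, -0.2, 0.2]
grip_width: 0.997
gripper_force: 0.0
time_s: 3.35
position: [0.505, 0.1391, 0.296]
tool_rot: [[0.07, -0.997, -0.021], [-0.937, -0.073, 0.341], [-0.341, -0.005, -0.94]]
ft_force: [0.0, -0.5, 0.1]
grip_width: 1.001
gripper_force: 0.0
3014 0.055327695
axis [0.4998 0.19   0.0746] [-0.0753  0.7136  0.6964] 0.0007075535829957869 t range blue [-0.03818238  0.09894611] base est [0.5026 0.1628 0.048 ]
target TCP [0.5006 0.1672 0.2194] | shift tool cm [-0.07  0.32  8.19] | rotvec tool [-0.007 -0.001 -0.006] | shift in target axes cm [-0.07  0.26  8.19] q [-0.05  0.06 -0.18  1.36  0.35 -1.7 ] t 3.4
```

View pics/w0.png

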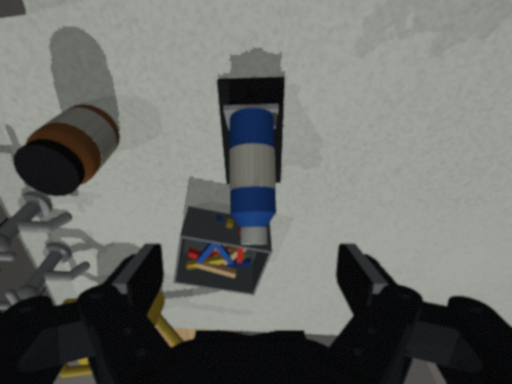

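The wrist view shows the bottle centred between the fingers: body at (252,165), cap at (254,235), and nothing close beside it. The peg tub is further out, at (225,245). The three-view axis agrees, so I work out the approach.

```bash
python3 -c "
from h import *
F=frame((-.105,.994),np.deg2rad(70))
go(F,[.4974,.2128,.0969],back=.06);go(F,[.4974,.2128,.0969],back=-.004)"
```

```text
target TCP [0.4989 0.1988 0.1357] | shift tool cm [-0.18  0.3  17.13] | rotvec tool [-0.016 -0.001 -0.029] | shift in target axes cm [-0.17  0.03 17.14] q [-0.05  0.06 -0.18  1.36  0.35 -1.7 ] t 3.4
target TCP [0.4966 0.2205 0.0756] | shift tool cm [-0.18  0.4  23.53] | rotvec tool [-0.016 -0.001 -0.029] | shift in target axes cm [-0.17  0.03 23.54] q [-0.05  0.06 -0.18  1.36  0.35 -1.7 ] t 3.4
```

```bash
python3 -m pendant '0 0 0 -0.016 -0.001 -0.029 0; -0.1 0 2 0 0 0 0; -0.1 0 2.5 0 0 0 0; 0 0 2.5 0 0 0 0; 0 0 2.5 0 0 0 0; 0 0 2.5 0 0 0 0; 0 0 2.5 0 0 0 0; 0 0 1.5 0 0 0 0; 0 0 1.1 0 0 0 0; 0 0 0 0 0 0 0; 0 0 0 0 0 0 0'
python3 w.py 1; python3 -c "
from h import *
F=frame((-.105,.994),np.deg2rad(70))
go(F,[.4974,.2128,.0969],back=-.004)"
```

```text
time_s: 4.78
position: [0.499, 0.1993, 0.1368]
tool_rot: [[0.099, -0.994, -0.036], [-0.934, -0.105, 0.341], [-0.343, -0.001, -0.939]]
ft_force: [0.5, -0.6, -0.2]
grip_width: 1.0
gripper_force: 0.0
10920 0.05520249
axis [0.4996 0.19   0.0747] [-0.0741  0.7107  0.6996] 0.0005318635502391236 t range blue [-0.03838632  0.09896388] base est [0.5025 0.1627 0.0478]
target TCP [0.4966 0.2205 0.0756] | shift tool cm [0.09 0.04 6.5 ] | rotvec tool [-0.001  0.001  0.   ] | shift in target axes cm [0.09 0.03 6.5 ] q [ 0.07  0.18 -0.4   1.    0.35 -1.61] t 4.825
```

View pics/w1.png

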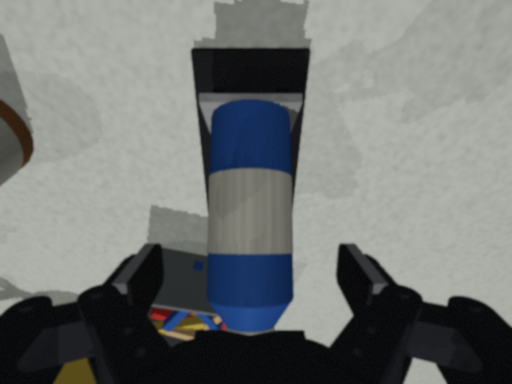

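The bottle (columns 208–293) sits midway between the pads (columns 162 and 338), with free space on both sides. I go in and grip.

```bash
python3 -m pendant '0.1 0 1.5 0 0 0 0; 0 0 1.5 0 0 0 0; 0 0 1.5 0 0 0 0; 0 0 1.2 0 0 0 0; 0 0 0.8 0 0 0 0; 0 0 0 0 0 0 0; 0 0 0 0 0 0 0.3; 0 0 0 0 0 0 0.6; 0 0 0 0 0 0 0.9; 0 0 0 0 0 0 1; 0 0 0 0 0 0 1; 0 0 0 0 0 0 1' 80
python3 -m pendant '0 0 0 0 0 0 1; 0 0 0 0 0 0 1'
```

```text
time_s: 6.32
position: [0.4968, 0.2204, 0.0757]
tool_rot: [[0.099, -0.995, -0.035], [-0.934, -0.105, 0.341], [-0.343, -0.001, -0.939]]
ft_force: [-0.4, -2.6, 6.0]
grip_width: 0.632
gripper_force: 83.7
time_s: 6.58
position: [0.4968, 0.2204, 0.0757]
tool_rot: [[0.099, -0.994, -0.035], [-0.934, -0.105, 0.341], [-0.343, -0.001, -0.94]]
ft_force: [-0.7, -2.0, 5.6]
grip_width: 0.632
gripper_force: 83.7
```

```bash
python3 -m pendant '-0.17 0 -0.47 0 0 0 1; -0.34 0 -0.94 0 0 0 1; -0.5 0 -1.4 0 0 0 1; -0.7 0 -1.9 0 0 0 1; -0.7 0 -1.9 0 0 0 1; -0.7 0 -1.9 0 0 0 1; -0.7 0 -1.9 0 0 0 1; -0.7 0 -1.9 0 0 0 1; -0.7 0 -1.9 0 0 0 1; -0.7 0 -1.9 0 0 0 1; -0.34 0 -0.94 0 0 0 1; 0 0 0 0 0 0 1'
python3 -c "
from h import *
c=(-.105,.994)
o=arm.get_obs();print(o['grip_width'],o['gripper_force'])
# inverted: heading outward, tool 10deg up, x sign flipped
for hd in (0,.3):
  for el in(0,-10): go(frame((np.cos(hd),np.sin(hd)),np.deg2rad(el),+1),[.5,.1,.38])
"
```

```text
time_s: 8.07
position: [0.4966, 0.221, 0.2573]
tool_rot: [[0.099, -0.994, -0.035], [-0.934, -0.105, 0.341], [-0.343, -0.001, -0.939]]
ft_force: [-0.3, -0.2, -2.4]
grip_width: 0.634
gripper_force: 84.5
0.6336037156532042 84.46765780448914
target TCP [0.5187 0.1    0.38  ] | shift tool cm [  7.31  -0.94 -15.73] | rotvec tool [ 0.957  1.522 -1.37 ] | shift in target axes cm [12.27 12.1   2.21] q [ 0.11  0.09 -0.24  1.24  0.35 -1.56] t 8.075
target TCP [0.5184 0.1    0.3832] | shift tool cm [  7.2   -0.91 -16.04] | rotvec tool [ 1.101  1.65  -1.314] | shift in target axes cm [12.03 12.1   4.34] q [ 0.11  0.09 -0.24  1.24  0.35 -1.56] t 8.075
target TCP [0.5179 0.1055 0.38  ] | shift tool cm [  6.79  -0.91 -15.54] | rotvec tool [ 1.138  1.338 -1.628] | shift in target axes cm [12.27 11.66 -1.38] q [ 0.11  0.09 -0.24  1.24  0.35 -1.56] t 8.075
target TCP [0.5176 0.1054 0.3832] | shift tool cm [  6.68  -0.88 -15.85] | rotvec tool [ 1.305  1.447 -1.558] | shift in target axes cm [12.65 11.66  0.8 ] q [ 0.11  0.09 -0.24  1.24  0.35 -1.56] t 8.075
```

Lift is clean, with the grip steady at 84 N. Next I translate and swing the tool to point level outwards, then roll.

```bash
python3 -c "
from h import *
o=arm.get_obs();R=np.array(o['tool_rot']);print((R.T@np.array([2.3,-12.1,14.3])).round(2))
RA=frame((np.cos(.07),np.sin(.07)),np.deg2rad(-10),-1)@Ro.from_rotvec([0,0,-1.56]).as_matrix()
v=Ro.from_matrix(R.T@RA).as_rotvec();print(v,np.linalg.norm(v),(v/8).round(3))
b=frame((-.105,.994),np.deg2rad(70)).T@np.array([-.0741,.7107,.6996]);
for q in (-1.56,-2.94,0):print(q,(frame((1,.07),np.deg2rad(-10),-1)@Ro.from_rotvec([0,0,q]).as_matrix()@b).round(2))
"
```

```text
[  6.63  -1.03 -17.64]
[ 1.73138956  0.27742827 -0.27124734] 1.7743312422080528 [ 0.216  0.035 -0.034]
-1.56 [-0.47  0.88 -0.06]
-2.94 [-0.26  0.17 -0.95]
0 [-0.56 -0.04  0.83]
```

```bash
python3 -m pendant '0.55 -0.1 -1.47 0 0 0 1; 1.1 -0.2 -2.94 0 0 0 1; 1.1 -0.2 -2.94 0 0 0 1; 1.1 -0.2 -2.94 0 0 0 1; 1.1 -0.2 -2.94 0 0 0 1; 1.1 -0.2 -2.94 0 0 0 1; 0.55 -0.1 -1.47 0 0 0 1; 0 0 0 0 0 0 1'
python3 -m pendant '0 0 0 0.086 0.014 -0.013 1; 0 0 0 0.15 0.024 -0.023 1; 0 0 0 0.15 0.024 -0.023 1; 0 0 0 0.15 0.024 -0.023 1; 0 0 0 0.15 0.024 -0.023 1; 0 0 0 0.15 0.024 -0.023 1; 0 0 0 0.15 0.024 -0.023 1; 0 0 0 0.15 0.024 -0.023 1; 0 0 0 0.15 0.024 -0.023 1; 0 0 0 0.15 0.024 -0.023 1; 0 0 0 0.15 0.024 -0.023 1; 0 0 0 0.15 0.024 -0.023 1'
python3 -c "
from h import *
o=arm.get_obs();R=np.array(o['tool_rot']);print(np.round(o['q'],2))
RA=frame((np.cos(.07),np.sin(.07)),np.deg2rad(-10),-1)@Ro.from_rotvec([0,0,-1.56]).as_matrix()
print(Ro.from_matrix(R.T@RA).as_rotvec())"
```

```text
time_s: 9.07
position: [0.5216, 0.0997, 0.3998]
tool_rot: [[0.098, -0.995, -0.036], [-0.934, -0.104, 0.341], [-0.343, -0.0, -0.939]]
ft_force: [1.0, -0.0, -3.2]
grip_width: 0.632
gripper_force: 84.7
time_s: 10.58
position: [0.5741, 0.119, 0.467]
tool_rot: [[0.058, 0.11, 0.992], [-0.998, 0.019, 0.057], [-0.013, -0.994, 0.111]]
ft_force: [0.8, 0.1, -1.7]
grip_width: 0.629
gripper_force: 87.1
[ 0.13 -0.32 -1.08 -0.87 -0.07 -1.57]
[ 0.06361844 -0.01357436 -0.00014139]
```

```bash
python3 -m pendant '0 0 1 0 0 -0.08 1; 0 0 1 0 0 -0.13 1; 0 0 1 0 0 -0.13 1; 0 0 0 0 0 -0.13 1; 0 0 0 0 0 -0.13 1; 0 0 0 0 0 -0.13 1; 0 0 0 0 0 -0.13 1; 0 0 0 0 0 -0.13 1; 0 0 0 0 0 -0.13 1; 0 0 0 0 0 -0.13 1; 0 0 0 0 0 -0.08 1; 0 0 0 0 0 -0.03 1'
python3 -m pendant '0 0 0 0 0 0 1; 0 0 0 0 0 0 1'
python3 - <<'E'
from h import *
o=arm.get_obs();print(np.round(o["q"],2))
p,d=imaging.camera("scene");q,e=imaging.camera("side")
cv2.imwrite("pics/inv.png",np.hstack([cv2.resize(p[0:200,180:380],(400,400)),cv2.resize(q[0:200,120:320],(400,400))]))
E
```

```text
time_s: 12.08
position: [0.6036, 0.1202, 0.466]
tool_rot: [[-0.086, 0.079, 0.993], [-0.226, -0.972, 0.057], [0.97, -0.22, 0.101]]
ft_force: [0.1, -0.4, -2.8]
grip_width: 0.636
gripper_force: 87.0
time_s: 12.32
position: [0.6043, 0.1196, 0.4684]
tool_rot: [[-0.09, 0.078, 0.993], [-0.228, -0.972, 0.056], [0.97, -0.221, 0.105]]
ft_force: [0.3, 0.0, -2.6]
grip_width: 0.63
gripper_force: 87.0
[ 0.12 -0.25 -1.03 -0.88 -0.06 -2.92]
```

View pics/inv.png

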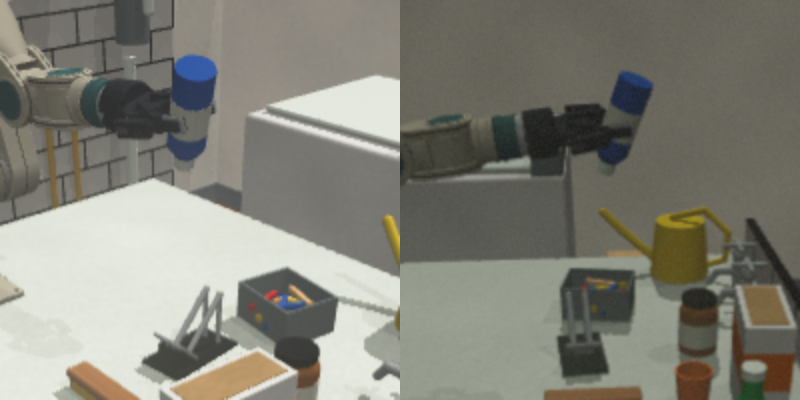

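The bottle is upside down (in the right crop, base at (632,85) and cap at (607,168)), about 18–20° off vertical, which is within the limit. I hold it for over two seconds.

```bash
H='0 0 0 0 0 0 1'; python3 -m pendant '0 0 0 0 0 0 1; 0 0 0 0 0 0 1; 0 0 0 0 0 0 1; 0 0 0 0 0 0 1; 0 0 0 0 0 0 1; 0 0 0 0 0 0 1; 0 0 0 0 0 0 1; 0 0 0 0 0 0 1; 0 0 0 0 0 0 1; 0 0 0 0 0 0 1; 0 0 0 0 0 0 1; 0 0 0 0 0 0 1'
python3 -m pendant '0 0 0 0 0 0 1; 0 0 0 0 0 0 1; 0 0 0 0 0 0 1; 0 0 0 0 0 0 1; 0 0 0 0 0 0 1; 0 0 0 0 0 0 1; 0 0 0 0 0 0 1; 0 0 0 0 0 0 1; 0 0 0 0 0 0 1; 0 0 0 0 0 0 1; 0 0 0 0 0 0 1; 0 0 0 0 0 0 1'
python3 -m pendant '0 0 0 0 0 0.08 1; 0 0 0 0 0 0.16 1; 0 0 0 0 0 0.16 1; 0 0 0 0 0 0.16 1; 0 0 0 0 0 0.16 1; 0 0 0 0 0 0.16 1; 0 0 0 0 0 0.16 1; 0 0 0 0 0 0.16 1; 0 0 0 0 0 0.16 1; 0 0 0 0 0 0.16 1; 0 0 0 0 0 0.16 1; 0 0 0 0 0 0.16 1'
python3 -m pendant '0 0 0 0 0 0.16 1; 0 0 0 0 0 0.16 1; 0 0 0 0 0 0.16 1; 0 0 0 0 0 0.16 1; 0 0 0 0 0 0.16 1; 0 0 0 0 0 0.16 1; 0 0 0 0 0 0.1 1; 0 0 0 0 0 0 1; 0 0 0 0 0 0 1'
```

```text
time_s: 13.92
position: [0.6045, 0.1194, 0.4692]
tool_rot: [[-0.091, 0.078, 0.993], [-0.227, -0.972, 0.055], [0.97, -0.22, 0.107]]
ft_force: [-0.9, -1.1, -2.1]
grip_width: 0.636
gripper_force: 87.0
time_s: 15.42
position: [0.6045, 0.1194, 0.4691]
tool_rot: [[-0.091, 0.078, 0.993], [-0.227, -0.972, 0.055], [0.97, -0.221, 0.106]]
ft_force: [0.3, -0.1, -2.6]
grip_width: 0.632
gripper_force: 87.0
time_s: 16.92
position: [0.6045, 0.1194, 0.4691]
tool_rot: [[0.1, 0.067, 0.993], [-0.874, 0.482, 0.055], [-0.475, -0.873, 0.106]]
ft_force: [-0.3, -0.4, -2.9]
grip_width: 0.633
gripper_force: 87.0
time_s: 18.05
position: [0.6045, 0.1194, 0.4692]
tool_rot: [[0.107, -0.054, 0.993], [-0.013, 0.998, 0.055], [-0.994, -0.019, 0.106]]
ft_force: [0.4, -0.3, -2.7]
grip_width: 0.638
gripper_force: 87.0
```

```bash
python3 -c "
from h import *
F=frame((np.cos(-.41),np.sin(-.41)),np.deg2rad(24.4),-1)
go(F,[.568,-.177,.26])"
```

```text
target TCP [ 0.5836 -0.1838  0.2523] | shift tool cm [ 21.74 -29.74  -6.06] | rotvec tool [0.46  0.527 0.093] | shift in target axes cm [ 15.55 -28.64  18.22] q [ 0.12 -0.25 -1.03 -0.88 -0.06 -0.03] t 18.05
```

```bash
python3 -m pendant '0 0 0 0.066 0.075 0.013 1; 0 0 0 0.066 0.075 0.013 1; 0 0 0 0.066 0.075 0.013 1; 0 0 0 0.066 0.075 0.013 1; 0 0 0 0.066 0.075 0.013 1; 0 0 0 0.066 0.075 0.013 1; 0 0 0 0.066 0.075 0.013 1; 0 -1.4 0 0 0 0 1; 0 -2.9 0 0 0 0 1; 0 -2.9 0 0 0 0 1; 0 -2.9 0 0 0 0 1; 0 -2.9 0 0 0 0 1'
python3 -m pendant '1.5 -2.9 1.8 0 0 0 1; 1.5 -2.9 1.8 0 0 0 1; 1.5 -2.9 1.8 0 0 0 1; 1.5 -2.9 1.8 0 0 0 1; 1.5 -2.9 1.8 0 0 0 1; 2 -1 2.3 0 0 0 1; 2 0 2.3 0 0 0 1; 2 0 2.3 0 0 0 1; 1.5 0 1.6 0 0 0 1; 0.5 0 0.4 0 0 0 1; 0 0 0 0 0 0 1; 0 0 0 0 0 0 1'
cat > b.py <<'E'
from h import *
from scipy.optimize import least_squares
A=[];T=[]
o=arm.get_obs();R=np.array(o["tool_rot"]);g=np.array(o["position"])-R[:,2]*.0187
print("grasp",g.round(4),"q",np.round(o["q"],2),"t",o["time_s"])
for n in("scene","side"):
    c=cal(n);p,d=imaging.camera(n);cv2.imwrite(f"pics/{n}_b.png",p);P=cloud(d,c)
    m=(cv2.inRange(cv2.cvtColor(p,cv2.COLOR_BGR2HSV),(105,110,40),(128,255,255))>0)&(d>0)&(np.linalg.norm(P-g,axis=-1)<.13)
    Q=P[m];A.append(Q);k,l,s,_=cv2.connectedComponentsWithStats(m.astype(np.uint8));print(n,[x[:].tolist() for x in s[1:] if x[4]>10],"z range",np.percentile(Q[:,2],[1,99]).round(4))
Q=np.vstack(A)
def ax(p): a=np.array([p[2],p[3],1]);return np.array([p[0],p[1],g[2]]),a/np.linalg.norm(a)
f=lambda p,Q:np.linalg.norm(np.cross(Q-ax(p)[0],ax(p)[1]),axis=1)-.028
for q in A+[Q]:
    s=least_squares(f,[g[0],g[1],0,0],loss="soft_l1",f_scale=.002,args=(q,));C,a=ax(s.x)
    print(len(q),"axis at grasp z",C.round(4),"dir",a.round(3),"tilt deg",np.degrees(np.arccos(a[2])).round(1),"in tool",(R.T@a).round(3))
E
python3 b.py
```

```text
time_s: 19.55
position: [0.5511, -0.001, 0.4676]
tool_rot: [[-0.378, 0.399, 0.836], [0.162, 0.917, -0.365], [-0.912, -0.003, -0.411]]
ft_force: [1.3, -0.8, -2.4]
grip_width: 0.634
gripper_force: 86.9
time_s: 21.05
position: [0.5818, -0.1819, 0.2562]
tool_rot: [[-0.375, 0.4, 0.836], [0.162, 0.917, -0.365], [-0.913, -0.001, -0.408]]
ft_force: [0.1, 0.2, -2.7]
grip_width: 0.636
gripper_force: 87.1
grasp [ 0.5661 -0.1751  0.2638] q [-0.41 -0.17 -1.   -0.41 -0.    0.  ] t 21.05
scene [[176, 131, 21, 17, 184]] z range [0.2941 0.3319]
side [[219, 136, 19, 18, 223]] z range [0.2016 0.3315]
184 axis at grasp z [ 0.5899 -0.1993  0.2638] dir [-0.495  0.448  0.744] tilt deg 41.9 in tool [-0.421  0.212 -0.882]
255 axis at grasp z [ 0.5657 -0.1746  0.2638] dir [-0.064  0.077  0.995] tilt deg 5.7 in tool [-0.872  0.043 -0.488]
439 axis at grasp z [ 0.5725 -0.1835  0.2638] dir [-0.244  0.255  0.936] tilt deg 20.6 in tool [-0.721  0.135 -0.679]
```

```bash
python3 - <<'E'
import cv2,numpy as np
a=cv2.imread("pics/scene_b.png")[110:250,120:260];b=cv2.imread("pics/side_b.png")[110:250,160:300]
cv2.imwrite("pics/cropb.png",np.hstack([cv2.resize(x,(400,400),interpolation=2) for x in(a,b)]))
E
```

```text
(no output)
```

View pics/cropb.png

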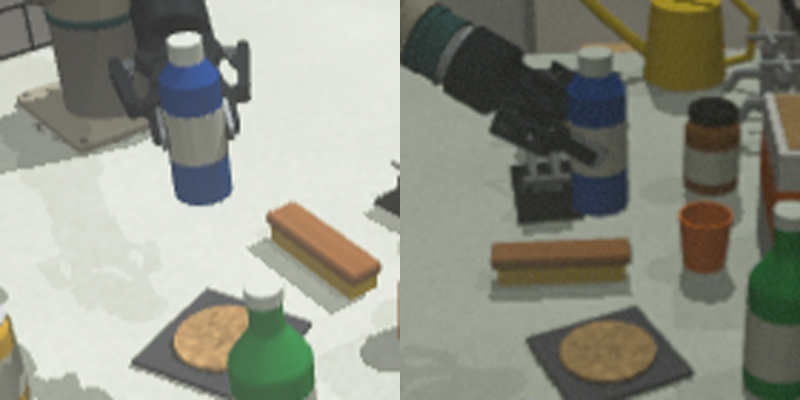

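Both crops show the bottle close to upright over the mat, with the lower blue band darker, so I widen the colour mask and drop the shoulder.

```bash
sed -i 's/(105,110,40),(128,255,255))>0)&(d>0)&(np.linalg.norm(P-g,axis=-1)<.13)/(100,80,25),(132,255,255))>0)\&(d>0)\&(np.linalg.norm(P[...,:2]-g[:2],axis=-1)<.05)\&(P[...,2]<g[2]+.05)\&(P[...,2]>g[2]-.1)/' b.py
python3 b.py
```

```text
grasp [ 0.5664 -0.175   0.264 ] q [-0.41 -0.17 -1.   -0.41 -0.    0.  ] t 21.15
scene [[176, 138, 22, 13, 180], [180, 164, 21, 18, 235]] z range [0.1965 0.3133]
side [[218, 142, 20, 13, 161], [220, 171, 19, 14, 214]] z range [0.1964 0.3135]
415 axis at grasp z [ 0.5625 -0.1728  0.264 ] dir [-0.013  0.002  1.   ] tilt deg 0.8 in tool [-0.907 -0.004 -0.42 ]
375 axis at grasp z [ 0.5648 -0.1743  0.264 ] dir [-0.016  0.005  1.   ] tilt deg 1.0 in tool [-0.906 -0.003 -0.424]
790 axis at grasp z [ 0.563  -0.1735  0.264 ] dir [-0.013  0.004  1.   ] tilt deg 0.8 in tool [-0.907 -0.003 -0.421]
```

Bottle is upright within 1°, with its base at about z = 0.195 and its axis 5 mm from the mat centre. I lower it to about 10 mm above the cork, then go down slowly.

```bash
python3 -m pendant '0.9 -0.1 0.5 0 0.012 0 1; 1.8 0 0.9 0 0 0 1; 1.9 0 0.9 0 0 0 1; 1.9 0 0.9 0 0 0 1; 1.9 0 0.9 0 0 0 1; 1.9 0 0.9 0 0 0 1; 1.8 0 0.9 0 0 0 1; 1.4 0 0.7 0 0 0 1; 1 0 0.5 0 0 0 1; 0.8 0 0.34 0 0 0 1; 0 0 0 0 0 0 1; 0 0 0 0 0 0 1'
python3 b.py
```

```text
time_s: 22.75
position: [0.6023, -0.1881, 0.0897]
tool_rot: [[-0.398, 0.402, 0.825], [0.173, 0.916, -0.363], [-0.901, -0.002, -0.433]]
ft_force: [-0.6, 0.3, -2.5]
grip_width: 0.634
gripper_force: 87.0
grasp [ 0.5869 -0.1813  0.0978] q [-0.4   0.36 -1.08 -0.98 -0.01  0.  ] t 22.75
scene [[186, 196, 20, 11, 139], [189, 219, 18, 14, 155]] z range [0.0296 0.1471]
side [[228, 197, 18, 11, 118], [229, 221, 17, 13, 166]] z range [0.0304 0.1473]
296 axis at grasp z [ 0.5829 -0.1787  0.0978] dir [ 0.014 -0.008  1.   ] tilt deg 0.9 in tool [-0.908 -0.004 -0.419]
288 axis at grasp z [ 0.5852 -0.1807  0.0978] dir [ 0.01  -0.006  1.   ] tilt deg 0.7 in tool [-0.906 -0.004 -0.423]
584 axis at grasp z [ 0.5832 -0.1797  0.0978] dir [ 0.014 -0.006  1.   ] tilt deg 0.9 in tool [-0.908 -0.002 -0.42 ]
```

Joint 3 is at its limit (-1.08), so the tool drifted 17 mm outward. I raise the bottle and turn the tool about the vertical (pointing more to -y), which puts the wrist farther out.

```bash
python3 -m pendant '-0.9 0 -0.45 0 0 0 1; -1.8 0 -0.9 0 0 0 1; -1.8 0 -0.9 0 0 0 1; -1.8 0 -0.9 0 0 0 1; -0.9 0 -0.4 0 0 0 1; 0 0 0 0.09 0 0.043 1; 0 0 0 0.09 0 0.043 1; 0 0 0 0.09 0 0.043 1; 0 0 0 0.09 0 0.043 1; 0 0 0 0.09 0 0.043 1; 0 0 0 0.09 0 0.043 1; 0 0 0 0.09 0 0.043 1'
python3 -m pendant '0 0 0 0.09 0 0.043 1; 0 0 0 0 0 0 1; 0 0 0 0 0 0 1'
python3 b.py; python3 -c "
from h import *
F=frame((np.cos(-1.2),np.sin(-1.2)),np.deg2rad(25.0),-1)
go(F,[.568,-.177,.15])"
```

```text
time_s: 24.35
position: [0.6013, -0.187, 0.17]
tool_rot: [[-0.192, 0.897, 0.397], [0.387, 0.442, -0.81], [-0.902, -0.002, -0.432]]
ft_force: [0.8, 0.0, -2.8]
grip_width: 0.634
gripper_force: 86.9
time_s: 24.72
position: [0.6011, -0.1875, 0.1694]
tool_rot: [[-0.155, 0.936, 0.317], [0.403, 0.353, -0.844], [-0.902, -0.003, -0.432]]
ft_force: [-0.1, 0.2, -3.2]
grip_width: 0.631
gripper_force: 87.0
grasp [ 0.5951 -0.1718  0.1775] q [-0.01  0.26 -0.67 -0.   -1.    0.83] t 24.725
scene [[188, 171, 21, 12, 157], [192, 196, 20, 15, 187]] z range [0.1088 0.2268]
side [[231, 171, 19, 11, 139], [232, 197, 17, 13, 179]] z range [0.1109 0.2268]
344 axis at grasp z [ 0.5927 -0.1679  0.1775] dir [ 0.008 -0.013  1.   ] tilt deg 0.9 in tool [-0.908 -0.    -0.419]
321 axis at grasp z [ 0.5946 -0.1698  0.1775] dir [ 0.005 -0.006  1.   ] tilt deg 0.4 in tool [-0.905 -0.001 -0.426]
665 axis at grasp z [ 0.593  -0.169   0.1775] dir [ 0.01  -0.009  1.   ] tilt deg 0.8 in tool [-0.907  0.003 -0.422]
target TCP [ 0.5741 -0.1928  0.1421] | shift tool cm [ 2.63 -2.59  0.76] | rotvec tool [-0.012 -0.011 -0.001] | shift in target axes cm [ 2.64 -2.6   0.7 ] q [-0.01  0.26 -0.67 -0.   -1.    0.83] t 24.825
```

```bash
python3 -m pendant '0.1 -0.6 0 0 -0.012 0 1; 0 -1 -0.1 0 0 0 1; 0 -1 -0.1 0 0 0 1; 0.9 0 0.43 0 0 0 1; 1.4 0 0.7 0 0 0 1; 1.4 0 0.7 0 0 0 1; 1.4 0 0.7 0 0 0 1; 1.2 0 0.6 0 0 0 1; 0.8 0 0.4 0 0 0 1; 0.3 0 0.1 0 0 0 1; 0 0 0 0 0 0 1; 0 0 0 0 0 0 1'
python3 b.py
```

```text
time_s: 26.32
position: [0.5771, -0.1964, 0.0878]
tool_rot: [[-0.15, 0.936, 0.318], [0.393, 0.351, -0.85], [-0.907, -0.003, -0.421]]
ft_force: [0.4, 0.2, -2.4]
grip_width: 0.636
gripper_force: 87.0
grasp [ 0.5711 -0.1805  0.0957] q [-0.03  0.4  -0.77 -0.28 -1.    0.8 ] t 26.325
scene [[184, 194, 20, 11, 136], [187, 217, 19, 14, 180]] z range [0.0272 0.1452]
side [[223, 197, 19, 11, 119], [225, 222, 17, 12, 164]] z range [0.0301 0.1452]
317 axis at grasp z [ 0.5687 -0.1766  0.0957] dir [0.005 0.    1.   ] tilt deg 0.3 in tool [-0.908  0.002 -0.419]
286 axis at grasp z [ 0.5712 -0.1785  0.0957] dir [0.    0.004 1.   ] tilt deg 0.2 in tool [-0.906 -0.001 -0.424]
603 axis at grasp z [ 0.5692 -0.1776  0.0957] dir [0.006 0.003 1.   ] tilt deg 0.4 in tool [-0.907  0.004 -0.421]
```

```bash
python3 -m pendant '0.27 0 0.13 0 0 0 1; 0.27 0 0.13 0 0 0 1; 0.18 0 0.08 0 0 0 1; 0.18 0 0.08 0 0 0 1; 0.09 0 0.04 0 0 0 1; 0 0 0 0 0 0 1; 0 0 0 0 0 0 1'; for i in 1 2; do python3 -m pendant '0.09 0 0.04 0 0 0 1; 0 0 0 0 0 0 1' | sed -n '2p;4p'; done
```

```text
time_s: 27.3
position: [0.5766, -0.1967, 0.0775]
tool_rot: [[-0.149, 0.937, 0.317], [0.391, 0.35, -0.851], [-0.908, -0.003, -0.419]]
ft_force: [-3.9, 1.6, 5.2]
grip_width: 0.636
gripper_force: 87.5
position: [0.5766, -0.1969, 0.0776]
ft_force: [-5.5, 4.6, 9.6]
position: [0.5767, -0.197, 0.0776]
ft_force: [-7.4, 7.0, 14.3]
```

In contact. I relieve the press and open the fingers gradually.

```bash
python3 -m pendant '-0.09 0 -0.04 0 0 0 1; -0.07 0 -0.03 0 0 0 1; 0 0 0 0 0 0 1' 
python3 -m pendant '0 0 0 0 0 0 1; 0 0 0 0 0 0 1' 20
python3 -m pendant '0 0 0 0 0 0 0.35; 0 0 0 0 0 0 0.3; 0 0 0 0 0 0 0.25; 0 0 0 0 0 0 0.2; 0 0 0 0 0 0 0.1; 0 0 0 0 0 0 0; 0 0 0 0 0 0 0; 0 0 0 0 0 0 0'
python3 b.py
```

```text
time_s: 28.18
position: [0.5766, -0.1968, 0.0775]
tool_rot: [[-0.149, 0.937, 0.317], [0.391, 0.35, -0.851], [-0.908, -0.003, -0.418]]
ft_force: [-4.6, 3.5, 6.2]
grip_width: 0.633
gripper_force: 87.8
time_s: 28.42
position: [0.5766, -0.1968, 0.0775]
tool_rot: [[-0.149, 0.937, 0.317], [0.391, 0.35, -0.851], [-0.908, -0.003, -0.418]]
ft_force: [-3.4, 2.4, 6.3]
grip_width: 0.633
gripper_force: 87.8
time_s: 29.42
position: [0.5766, -0.1964, 0.0761]
tool_rot: [[-0.151, 0.936, 0.317], [0.393, 0.351, -0.85], [-0.907, -0.004, -0.421]]
ft_force: [-0.4, -0.7, 1.2]
grip_width: 1.004
gripper_force: 0.0
grasp [ 0.5707 -0.1805  0.084 ] q [-0.03  0.42 -0.77 -0.31 -1.    0.8 ] t 29.425
scene [[184, 196, 20, 12, 133], [188, 218, 18, 15, 158]] z range [0.0178 0.1331]
side [[224, 202, 18, 9, 104], [225, 225, 16, 12, 160]] z range [0.0203 0.1329]
291 axis at grasp z [ 0.5683 -0.1765  0.084 ] dir [-0.001 -0.003  1.   ] tilt deg 0.2 in tool [-0.908 -0.005 -0.419]
266 axis at grasp z [ 0.5709 -0.1787  0.084 ] dir [-0.001  0.004  1.   ] tilt deg 0.2 in tool [-0.905 -0.003 -0.425]
557 axis at grasp z [ 0.5687 -0.1777  0.084 ] dir [0.002 0.002 1.   ] tilt deg 0.2 in tool [-0.907 -0.001 -0.422]
```

```bash
python3 -m pendant '0 0 -0.5 0 0 0 0; 0 0 -1 0 0 0 0; 0 0 -1.5 0 0 0 0; 0 0 -1.5 0 0 0 0; 0 0 -1.5 0 0 0 0; 0 0 -1.5 0 0 0 0; 0 0 -1.5 0 0 0 0; 0 0 -1.5 0 0 0 0; 0 0 -1.5 0 0 0 0; 0 0 -1 0 0 0 0; 0 0 0 0 0 0 0; 0 0 0 0 0 0 0'
python3 - <<'E'
from h import *
p,_=imaging.camera("scene");q,_=imaging.camera("side")
cv2.imwrite("pics/end.png",np.hstack([cv2.resize(x,(400,400),interpolation=2) for x in(p[130:290,100:260],q[130:290,150:310])]))
E
```

```text
time_s: 31.02
position: [0.5353, -0.0858, 0.1309]
tool_rot: [[-0.151, 0.936, 0.318], [0.393, 0.352, -0.85], [-0.907, -0.003, -0.421]]
ft_force: [-0.4, -0.4, 0.6]
grip_width: 0.999
gripper_force: 0.0
```

View pics/end.png

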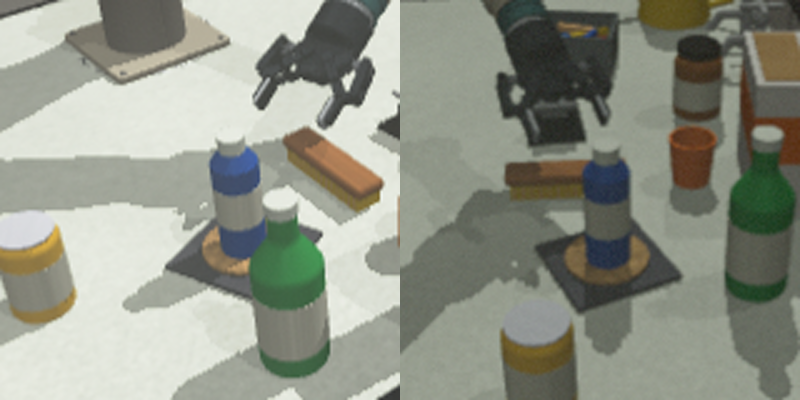

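The bottle stands upright in the middle of the cork (right crop, base at (607,260)). The gripper is clear and the bystanders are where they were.

```bash
python3 -c "
from bench import arm
print(arm.job_done())"
```

```text
the job is handed in; nothing more can be done
None
```

The bottle was held upside down, about 20° off straight down, for over 3 s, then stood upright on the cork mat about 1 mm from its centre and released; the job was handed in at about 31 s.

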